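Uncouple the nipple from the air outlet

TASK

Uncouple the nipple from the locking quick coupling on the air outlet block: pressing the knurled sleeve down only lightly, turn it clockwise (seen from above) until you feel it drop past its hidden lock pin, then push it down until the nipple pops up, never forcing the pin. Let the sleeve go, pull the nipple straight out so that the sleeve snaps fully up again, and set the nipple down in the shallow steel tray, leaving the loose things around where they are.

Things in the scene. Friction and masses are not known exactly. Their poses are not given: they have to be found in the camera images.
- coupling: Fixed air outlet block: dark steel foot plate 96 x 80 x 6 mm, aluminium block on it (62 x 56 mm, top at 30 mm), upright brass stem 27 mm across in the middle, with the sprung steel sleeve round it and the nipple in its mouth. Origin: centre of the underside, on the stem's axis; z up along the stem.
- coupling_mouth (a point): Centre of the mouth of the brass stem, on its axis, 96 mm above the desk. The bore below is 21 mm wide and holds the nipple's 19.6 mm shank 26 mm deep. When the nipple is unlocked a spring lifts it 8 mm and the closing jaws then hold it lightly there (2 to 4 N to pull it straight up).
- sleeve_grip (a point): Point on the upright axis 88 mm above the desk (does not move): grip round the sleeve here from above, the nipple's head between the fingers. The sleeve is round, knurled steel, 40 mm across; fully up it reaches from 70.5 to 95.5 mm above the desk. It turns about the axis with slight friction and slides down against its spring.
- sleeve (a joint): How far the sleeve is pushed down, m: 0 = fully up, spring 4 N at 0 plus 0.5 N per mm. Off the notch the pin blocks it at 1 mm; in the notch it goes down to 7.5 mm, where the notch's end meets the pin. The nipple unlocks and pops up at 5 to 7 mm. Let go then, the sleeve stays some 5 mm down on the nipple's shank, and snaps to 0 when the nipple is pulled out.
- lock_pin: Hidden 4 mm pin between stem and sleeve, 76 mm above the desk; bends if the sleeve loads it with over 20 N, down or sideways. The sleeve's inner notch (not visible or measured) starts 0.15 to 1.25 rad short of it: turn clockwise from above. The sleeve can drop over some 0.13 rad of turning; past that the pin blocks again. Origin on the stem's axis.
- nipple_head (a point): Middle of the round knurled head (28 mm across, 18 mm high) of the steel nipple, 44.5 mm long, 70 g. Below the head: 19.6 mm shank, 26.5 mm long. The lower end is 35.5 mm below this point (z along the nipple). Seated, the point is about 10 mm above the stem's mouth; unlocked, about 18 mm; 36 mm or more when clear of the bore.
- tray_in (a point): Centre of the inner floor of the shallow dark steel tray, 114 x 84 mm inside (x by y), walls 18 mm high and 3 mm thick, floor 3 mm above the desk. Fixed.
- cutters: Loose side cutters with blue handles lying on the desk, 52 x 108 x 14 mm; a bystander. Origin: centre of the underside.
- relay: Loose black cube-shaped relay, 28 x 28 x 24 mm, a bystander. Origin: centre of the underside.
- bolt: Loose hex bolt standing on its head, 17 x 19 x 37 mm, a bystander. Origin: centre of the underside.
- dropper: Loose small dropper bottle with a red spout, 28 mm across, 63 mm high, a bystander. Origin: centre of the underside.

How it is judged:
On the way, in this order (a step that is already met when the one before it is completed fails the run):
1. the sleeve is pushed down past its pin and the nipple has popped up, unlocked (value of joint sleeve above 0.004 m and z of nipple_head in the frame of coupling_mouth above 0.0145 m), for 0.1 s.
2. the nipple is drawn out of the coupling (z of nipple_head in the frame of coupling_mouth above 0.038 m), for 0.1 s.
3. the nipple, still held, is lowered into the tray (x of nipple_head in the frame of tray_in between -0.057 and 0.057 m and y of nipple_head in the frame of tray_in between -0.042 and 0.042 m and z of nipple_head in the frame of tray_in below 0.055 m and contact force between the fingers and anything else above 0.5 N), for 0.05 s.
At the end, for the whole second after the job is handed in: The sleeve is fully up again (within 1.5 mm) and the nipple rests inside the tray on its floor (head centre within the inner walls and less than 42 mm above the floor), upright or lying (value of joint sleeve below 0.0015 m and x of nipple_head in the frame of tray_in between -0.057 and 0.057 m and y of nipple_head in the frame of tray_in between -0.042 and 0.042 m and z of nipple_head in the frame of tray_in below 0.042 m); the robot touches nothing.
It fails at once if the sleeve is forced against its lock pin (more than 20 N) (contact force between lock_pin and anything else above 20 N).
It fails at once if a loose bystander is shoved more than 4 cm (distance of any of cutters, relay, bolt, dropper from where it was at the start of the episode above 0.04 m).
It also fails if it takes over 67 s, if anything falls off the work surface, if the arm or the gripper's body presses on something with over 40 N, if the wrist force passes 120 N, or if a joint passes its speed limit or range.

ROBOT

A 7-joint arm with a two-finger parallel gripper is mounted at the origin on the work surface; the furniture and walls round the work are solid. World frame = base frame: x ahead of the robot, y to its left, z up, the work surface at z = 0. Lengths are in m, angles in rad, forces in N, time in s.
With the tool pointing down it reaches from about 0.4 to 0.875 m from the base axis. Payload 19.3 kg.
Tool frame: the origin (TCP) lies at the very end of the fingers, on their centre line; the grasp point (between the pads) lies 19 mm behind it; z points along the fingers, y is the line along which they close (so a half turn about z gives the same grasp; the last joint's range is limited). The gripper opens to 85 mm and grips with 20 to 120 N. Pads are 22 mm wide; open, the fingers measure 114 mm over their backs; the gripper's body (76 mm by 85 mm) begins 54 mm behind the grasp point. The pads swing forward as they close: fully open they stand 13 mm farther back than shut.
Start: joints at [1.141, 0.521, -0.036, 1.599, 0.021, 1.021, -0.113], TCP at [0.22, -0.585, 0.231] pointing down, gripper open.
Joint ranges: [-2.91, 2.91], [-0.3, 2.13], [-1.5, 1.42], [0.17, 2.43], [-1.26, 4.41], [0.16, 1.93], [-2.52, 2.52]. Speed limits (rad/s): [1.89, 1.89, 2.39, 2.39, 3.01, 3.01, 3.01].

INTERFACE

Orientations are given as [roll, pitch, yaw] about the fixed x, y, z axes, in that order (R = Rz(yaw) Ry(pitch) Rx(roll)).
In Python, from workcell import bot gives the robot as it stands.
- The arm moves only by the tool carry_out, never from a script. Its argument "rows" is a list that holds one entry, the list of rows, each a list of 4 numbers: the shift along the tool's x, y, z in m, then the turn about the tool's z in degrees. In form: [[[x, y, z, twist], ...]]. A call has 1 to 12 rows; each row is the pose to reach, as a shift and turn from the pose commanded when the call began, along the tool's axes at that moment; what a row does not reach only later rows make up. A row lasts 1/12 s, in which the tool goes at most 41.7 mm and 7.16 degrees, less where a joint would pass 70% of its speed; a pose out of reach is approached as far as the arm can. A call with a gripper value outside its range is refused whole. "grip" is the finger opening in m, from 0 to 0.0854, set as the call begins (left out, the last holds). The fingers move at their own pace and stop on an object; "grip_force" is the grip in N (left out, the last holds). Time passes only in rows, so rows that repeat a pose let the fingers close. It gives the time, the measured TCP pose, the force, the opening and the grip force at its end, in the units of the state.
- bot.observe(): the state, without advancing time (a new reading comes with each control period).
- bot.grab_frame(name): name is "side" or "top" or "wrist"; returns a dict with "pixels" (384x512x3 uint8, red, green, blue), "K" (3x3 intrinsics, pixels), "k1" (the pictures are not rectified: a ray, as slopes to the right and down, at radius r is drawn at 1 + k1 r^2 times it, then the intrinsics apply), "pose" (4x4, takes a point from camera to world coordinates). Camera axes: x right, y down, z forward; pixel columns grow to the right and rows downward; lengths in m; the calibration is good to about 2 mm. A picture is of the moment at which its call begins. There is no depth.
- bot.job_done(): hands the job in; it is judged then, once.
Trained networks look in a picture, given as the dict that the camera call returned (one of the last four; its "shot" number tells which), for a name from the list of things; names that differ only in an ending like _2 or _b are one class to them, and where a whole thing is asked for, a point or a joint stands for the part that bears it (a point fixed in the world has none). Each returns a list of dicts, best first, with "conf" (0 to 1); they miss things now and then, are a little off and sometimes report something else, mostly with a low value. They report only what shows in the picture. A call takes as long as a camera call.
- bot.look_for(picture, label): "position" ([column, row] in pixels, amid what is visible of it).
- bot.regions_of(picture, label): "region" (384x512 bool, what is visible of it) and "position" ([column, row] in pixels, amid what is visible of it).
- bot.spot_point(picture, label): "position" ([column, row] in pixels: a listed point, or the origin of a listed thing).
The state is a dict: "clock": time; "qpos": joint angles; "qd": joint speeds; "joint_efforts": joint torques, N m; "position": TCP position; "tool_rot": TCP orientation; "force": force on the tool from outside, world axes, zero at the start; "moment": the same for the moment, N m; "grip_width": finger opening in m; "finger_force": force on a finger pad.
Only numpy, scipy, OpenCV 4.12 (cv2) and the standard library are available. Lean on these libraries where they do the work, as an engineer would, in place of code of your own. Each camera call takes 0.05 s, during which the arm holds its last target. There are 200 camera calls.

## Working session

There is one attempt and no reset: what is moved stays moved. The work goes in short steps, Python scripts to look and compute and a tool call to move; the robot and the scene stay as the last step left them, time stands still between calls to the robot, and variables do not carry over. Pictures are saved under pics/ and viewed, at most 10 in all, crops included, and the job is handed in when it is done.

Besides the shell and the picture viewer there is one more tool, called after "Call:" as a command line: name --argument value ..., lists and objects as JSON in quotes. carry_out: Moves the arm, as the interface text tells. Its arguments: {"type":"object","properties":{"rows":{"type":"array","items":{"type":"array","items":{"type":"array","items":{"type":"number"}}}},"grip":{"type":"number"},"grip_force":{"type":"number"}},"required":["rows"]}

```bash
mkdir -p pics; cat > h.py <<'E'
import numpy as np, cv2
from workcell import bot
def ray(p,uv):
    K=np.array(p["K"]);k=p["k1"];T=np.array(p["pose"])
    d=np.linalg.inv(K)@[uv[0],uv[1],1.0]; x=d[:2].copy()
    for _ in range(20): x=d[:2]/(1+k*(x@x))
    v=T[:3,:3]@[x[0],x[1],1]; return T[:3,3],v/np.linalg.norm(v)
def onz(p,uv,z):
    o,v=ray(p,uv); return (o+v*(z-o[2])/v[2]).round(4)
def tri(rs):
    A=sum(np.eye(3)-np.outer(v,v) for o,v in rs); b=sum((np.eye(3)-np.outer(v,v))@o for o,v in rs)
    return np.linalg.solve(A,b).round(4)
E
python3 - <<'E'
from h import *
s=bot.observe(); print({k:np.round(v,3).tolist() for k,v in s.items()})
rs={}
ims=[]
for c in ["side","top"]:
    p=bot.grab_frame(c); ims.append(p["pixels"])
    print(c,np.array(p["pose"])[:3,3].round(3),np.array(p["pose"])[:3,2].round(2))
    for l,z in [("coupling_mouth",.096),("sleeve_grip",.088),("nipple_head",.106),("tray_in",.003),("coupling",0),("cutters",0),("relay",0),("bolt",0),("dropper",0)]:
        r=bot.spot_point(p,l)
        if r:
            print(l,np.round(r[0]["position"],1),round(r[0]["conf"],2),onz(p,r[0]["position"],z))
            rs.setdefault(l,[]).append(ray(p,r[0]["position"]))
for l,r in rs.items():
    if len(r)>1: print(l,tri(r))
cv2.imwrite("pics/a.png",cv2.resize(np.vstack(ims),(400,600))[:,:,::-1])
cv2.imwrite("pics/b.png",ims[1][:,:,::-1])
E
```

```text
{'clock': 0.0, 'qpos': [1.141, 0.522, -0.036, 1.6, 0.021, 1.021, -0.113], 'qd': [0.001, 0.001, 0.0, -0.001, -0.001, 0.0, 0.002], 'joint_efforts': [0.002, -92.709, 1.981, -36.992, 0.018, 0.008, -0.0], 'position': [0.22, -0.585, 0.231], 'tool_rot': [-3.14, 0.0, 0.36], 'force': [1.129, 0.251, 0.792], 'moment': [0.006, 0.005, -0.001], 'finger_force': 0.0, 'grip_width': 0.085}
side [0.096 0.422 0.942] [ 0.33 -0.47 -0.82]
sleeve_grip [223.9 224.3] 0.58 [0.4533 0.0634 0.088 ]
nipple_head [227.  217.7] 0.63 [0.4507 0.0526 0.106 ]
tray_in [326.2 167.7] 0.9 [ 0.363  -0.2894  0.003 ]
coupling [223.9 235.9] 0.92 [0.4689 0.0538 0.    ]
cutters [204.9 270.4] 0.81 [0.4482 0.157  0.    ]
relay [247.6 224.3] 0.57 [ 0.4392 -0.0092  0.    ]
bolt [244.5 253.1] 0.47 [0.3965 0.0629 0.    ]
dropper [251.2 176.3] 0.6 [ 0.5232 -0.1424  0.    ]
top [ 0.255 -0.032  0.914] [ 0.24 -0.02 -0.97]
coupling_mouth [211.3 191.7] 0.93 [0.4614 0.0548 0.096 ]
sleeve_grip [208.5 196.9] 0.91 [0.4525 0.0623 0.088 ]
nipple_head [207.  191.2] 0.66 [0.4607 0.0626 0.106 ]
tray_in [359.3 227.7] 0.89 [ 0.3692 -0.2702  0.003 ]
coupling [215.3 202.4] 0.92 [0.4589 0.0572 0.    ]
cutters [168.8 211.9] 0.84 [0.4459 0.1666 0.    ]
relay [245.6 212.1] 0.71 [ 0.4294 -0.0119  0.    ]
bolt [211.7 227.7] 0.57 [0.3998 0.0692 0.    ]
dropper [299.7 170.3] 0.66 [ 0.5195 -0.1494  0.    ]
sleeve_grip [0.4534 0.0626 0.0863]
nipple_head [0.4515 0.0592 0.1188]
tray_in [ 0.3596 -0.2636  0.0348]
coupling [0.4602 0.0575 0.0117]
cutters [0.4416 0.1624 0.0188]
relay [ 0.4341 -0.0103  0.0005]
bolt [0.3958 0.0673 0.0098]
dropper [ 0.5257 -0.1501 -0.012 ]
```

View pics/a.png

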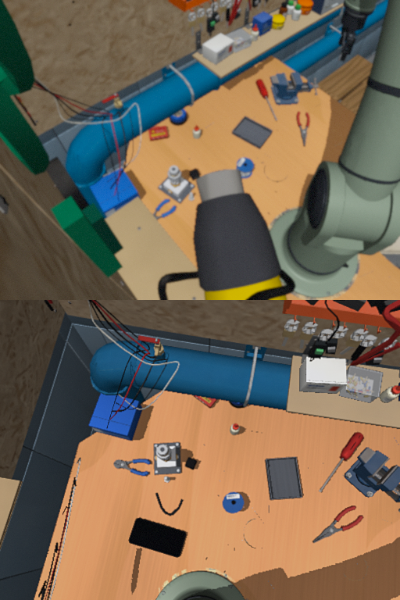

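The pictures show the coupling at top-view pixel (211,192) and the tray at (359,228). The way between is clear, so I'm moving above the coupling.

Call:
carry_out --rows '[[[0.03,-0.035,0,0],[0.06,-0.07,0,0],[0.09,-0.105,0,0],[0.12,-0.14,0,0],[0.15,-0.175,0,0],[0.18,-0.21,0,0],[0.21,-0.245,0,0],[0.24,-0.28,0,0],[0.27,-0.315,0,0],[0.3,-0.35,0,0],[0.33,-0.385,0,0],[0.355,-0.414,0,0]]]' --grip 0.0854

```text
clock: 2.0
position: [0.3913, -0.1132, 0.2317]
tool_rot: [3.141, -0.001, 0.36]
force: [1.0, -1.1, 0.3]
grip_width: 0.0853
finger_force: 0.0
```

Call:
carry_out --rows '[[[0.023,-0.027,-0.01,-7],[0.046,-0.054,-0.02,-14],[0.069,-0.081,-0.03,-21],[0.092,-0.107,-0.04,-28],[0.092,-0.107,-0.04,-30],[0.092,-0.107,-0.04,-30],[0.092,-0.107,-0.04,-30]]]'

```text
clock: 2.58
position: [0.4392, 0.0171, 0.2711]
tool_rot: [-3.142, 0.0, 0.882]
force: [0.0, 0.3, -0.1]
grip_width: 0.0851
finger_force: 0.0
```

```bash
cat > look.py <<'E'
from h import *
import sys
s=bot.observe(); print({k:np.round(s[k],3).tolist() for k in ['clock','qpos','position','tool_rot','force','grip_width']})
for c in sys.argv[2:]:
    p=bot.grab_frame(c); cv2.imwrite(f"pics/{sys.argv[1]}_{c}.png",p["pixels"][:,:,::-1])
    print(c,np.array(p["pose"])[:3,3].round(3),np.array(p["pose"])[:3,2].round(2))
    for l,z in [("coupling_mouth",.096),("sleeve_grip",.088),("nipple_head",.106),("coupling",0),("lock_pin",.076),("tray_in",.003)]:
        r=bot.spot_point(p,l)
        if r: print(l,np.round(r[0]["position"],1),round(r[0]["conf"],2),onz(p,r[0]["position"],z))
E
python3 look.py c wrist
```

```text
{'clock': 2.583, 'qpos': [0.229, 0.2, -0.463, 1.993, 0.108, 0.972, -0.977], 'position': [0.439, 0.017, 0.271], 'tool_rot': [-3.142, 0.0, 0.882], 'force': [0.043, 0.293, -0.139], 'grip_width': 0.085}
wrist [0.488 0.076 0.414] [-0.19 -0.23 -0.96]
coupling_mouth [243.9 123.1] 0.61 [0.4587 0.0597 0.096 ]
sleeve_grip [244.7 120. ] 0.58 [0.4606 0.0612 0.088 ]
nipple_head [244.  126.4] 0.67 [0.4577 0.0577 0.106 ]
coupling [248.2 112.3] 0.84 [0.4631 0.062  0.    ]
lock_pin [379.2 205.4] 0.27 [ 0.5185 -0.1139  0.076 ]
```

View pics/c_wrist.png

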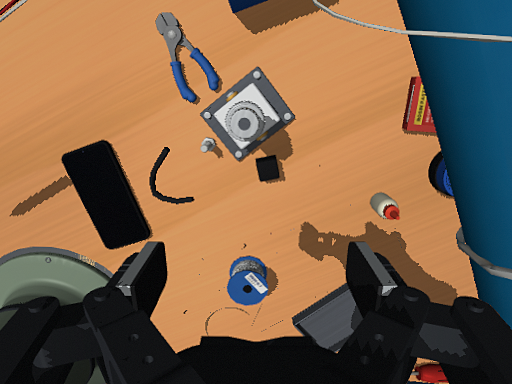

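The wrist view shows the coupling at about (244,123), with free space round it at finger height. I'm centring over it and going lower.

Call:
carry_out --rows '[[[0.015,-0.004,0.02,0],[0.03,-0.008,0.04,0],[0.046,-0.012,0.065,0],[0.046,-0.012,0.09,0],[0.046,-0.012,0.09,0],[0.046,-0.012,0.09,0]]]'

```text
clock: 3.43
position: [0.4587, 0.0603, 0.181]
tool_rot: [-3.14, 0.002, 0.883]
force: [-0.4, 0.1, -0.3]
grip_width: 0.0853
finger_force: 0.0
```

```bash
python3 look.py d wrist top side
```

```text
{'clock': 3.433, 'qpos': [0.107, 0.367, -0.455, 2.045, 0.226, 0.779, -1.171], 'position': [0.459, 0.06, 0.181], 'tool_rot': [-3.14, 0.002, 0.883], 'force': [-0.376, 0.077, -0.282], 'grip_width': 0.085}
wrist [0.508 0.119 0.324] [-0.19 -0.23 -0.95]
coupling_mouth [256.6 194.8] 0.83 [0.4588 0.0594 0.096 ]
sleeve_grip [257.7 190.4] 0.78 [0.4601 0.0597 0.088 ]
nipple_head [256.5 200.7] 0.83 [0.458  0.0585 0.106 ]
coupling [257.3 160.6] 0.82 [0.463  0.0635 0.    ]
lock_pin [206.9 198.3] 0.48 [0.4199 0.0784 0.076 ]
top [ 0.255 -0.032  0.914] [ 0.24 -0.02 -0.97]
tray_in [357.8 228.8] 0.72 [ 0.367  -0.2664  0.003 ]
side [0.096 0.422 0.942] [ 0.33 -0.47 -0.82]
coupling_mouth [222.9 218.9] 0.76 [0.461  0.0564 0.096 ]
sleeve_grip [224.5 221.2] 0.77 [0.4573 0.0558 0.088 ]
nipple_head [224.2 216.3] 0.44 [0.4585 0.0533 0.106 ]
coupling [224.  239.4] 0.74 [0.4625 0.0617 0.    ]
tray_in [323.9 169.9] 0.64 [ 0.3645 -0.2786  0.003 ]
```

View pics/d_wrist.png

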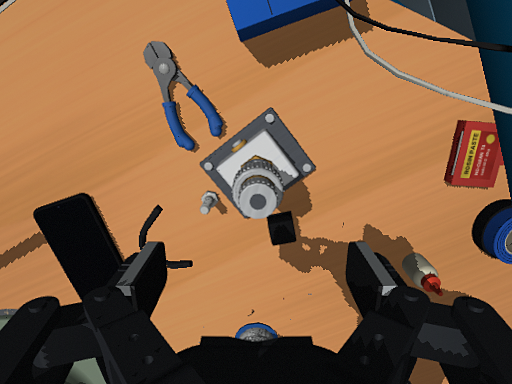

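The sleeve is centred under the fingers, at about (258,190). Next I descend and close lightly.

Call:
carry_out --rows '[[[0,0,0.02,0],[0,0,0.045,0],[0,0,0.07,0],[0,0,0.09,0],[0,0,0.105,0],[0,0,0.114,0],[0,0,0.114,0],[0,0,0.114,0]]]'

```text
clock: 5.15
position: [0.4594, 0.0607, 0.0675]
tool_rot: [-3.141, 0.0, 0.884]
force: [-0.0, 0.5, 0.3]
grip_width: 0.0855
finger_force: 0.0
```

Call:
carry_out --rows '[[[0,0,0,0],[0,0,0,0],[0,0,0,0],[0,0,0,0],[0,0,0,0],[0,0,0,0],[0,0,0,0],[0,0,0,0],[0,0,0,0],[0,0,0,0]]]' --grip 0.03 --grip_force 25

```text
clock: 5.98
position: [0.4596, 0.0605, 0.0674]
tool_rot: [3.141, -0.0, 0.883]
force: [3.4, -2.4, 3.1]
grip_width: 0.0374
finger_force: 26.4
```

```bash
python3 look.py e wrist
```

```text
{'clock': 5.983, 'qpos': [0.012, 0.561, -0.351, 2.127, 0.383, 0.512, -1.314], 'position': [0.46, 0.061, 0.067], 'tool_rot': [3.141, -0.0, 0.883], 'force': [3.41, -2.392, 3.146], 'grip_width': 0.037}
wrist [0.508 0.119 0.21 ] [-0.19 -0.23 -0.96]
sleeve_grip [187.9 246.9] 0.71 [0.4436 0.0877 0.088 ]
nipple_head [256.  294.2] 0.98 [0.4596 0.0599 0.106 ]
coupling [256.4 201.7] 0.64 [0.4602 0.0603 0.    ]
```

View pics/e_wrist.png

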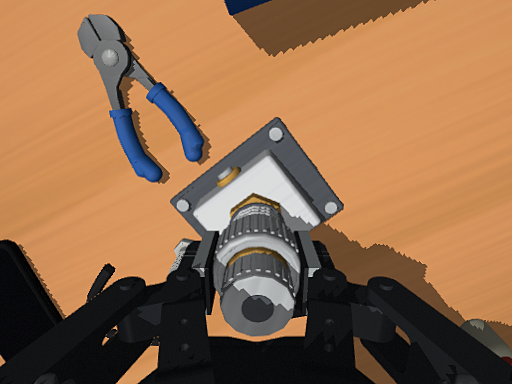

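The fingers are round the sleeve, with the nipple head between them at about (256,294). Now a light press to learn the stiffness.

Call:
carry_out --rows '[[[0,0.0004,0.0005,0],[0,0.0004,0.001,0],[0,0.0004,0.001,0],[0,0.0004,0.001,0]]]'

```text
clock: 6.67
position: [0.4597, 0.0605, 0.0664]
tool_rot: [3.142, -0.0, 0.883]
force: [1.6, -2.7, 10.0]
grip_width: 0.0371
finger_force: 26.8
```

Call:
carry_out --rows '[[[0,0,0,1.5],[0,0,0,3],[0,0,0,4.5],[0,0,0,6],[0,0,0,6]]]'

```text
clock: 7.08
position: [0.4598, 0.0605, 0.0665]
tool_rot: [3.141, -0.0, 0.777]
force: [1.5, -2.5, 9.5]
grip_width: 0.0372
finger_force: 26.7
```

Call:
carry_out --rows '[[[0,0,0,1.5],[0,0,0,3],[0,0,0,4.5],[0,0,0,4.5]]]'

```text
clock: 7.42
position: [0.4598, 0.0605, 0.0664]
tool_rot: [3.141, -0.0, 0.699]
force: [1.1, -2.3, 8.7]
grip_width: 0.0368
finger_force: 26.7
```

```bash
python3 -c "
from h import *
s=bot.observe(); print(s['moment'],s['force'],s['qpos'])"
```

```text
[-0.43632176 -0.5311635  -0.02595873] [ 1.06407577 -2.30938206  8.73291527] [-0.02612225  0.557854   -0.30126237  2.12931904  0.33488112  0.49818112
 -1.45275062]
```

Call:
carry_out --rows '[[[0,0,0.0001,1.5],[0,0,0.0002,3],[0,0,0.0002,4.5],[0,0,0.0002,4.5]]]'

```text
clock: 7.75
position: [0.4598, 0.0605, 0.0663]
tool_rot: [3.141, -0.0, 0.62]
force: [1.3, -1.5, 11.6]
grip_width: 0.0369
finger_force: 26.9
```

Call:
carry_out --rows '[[[0,0,0,1.5],[0,0,0,3],[0,0,0,4.5],[0,0,0,4.5]]]'

```text
clock: 8.08
position: [0.4598, 0.0605, 0.0663]
tool_rot: [3.141, -0.0, 0.541]
force: [2.6, -2.4, 11.5]
grip_width: 0.0368
finger_force: 27.0
```

Call:
carry_out --rows '[[[0,0,0,1.5],[0,0,0,3],[0,0,0,4.5],[0,0,0,4.5]]]'

```text
clock: 8.42
position: [0.4598, 0.0605, 0.0663]
tool_rot: [3.142, -0.0, 0.463]
force: [1.8, -1.4, 10.7]
grip_width: 0.037
finger_force: 27.0
```

Call:
carry_out --rows '[[[0,0,0,1.5],[0,0,0,3],[0,0,0,4.5],[0,0,0,4.5]]]'

```text
clock: 8.75
position: [0.4598, 0.0605, 0.0663]
tool_rot: [3.142, -0.0, 0.384]
force: [1.9, -3.1, 12.0]
grip_width: 0.0371
finger_force: 27.0
```

Call:
carry_out --rows '[[[0,0,0,1.5],[0,0,0,3],[0,0,0,4.5],[0,0,0,4.5]]]'

```text
clock: 9.08
position: [0.4598, 0.0604, 0.0663]
tool_rot: [3.141, -0.0, 0.306]
force: [2.0, -3.3, 9.1]
grip_width: 0.0371
finger_force: 26.7
```

Call:
carry_out --rows '[[[0,0,0,1.5],[0,0,0,3],[0,0,0,4.5],[0,0,0,4.5]]]'

```text
clock: 9.42
position: [0.4597, 0.0603, 0.0661]
tool_rot: [3.142, -0.0, 0.227]
force: [2.4, -2.8, 4.8]
grip_width: 0.0369
finger_force: 26.3
```

```bash
python3 -c "
from h import *
s=bot.observe(); print(s['moment'],s['force'],s['qpos'])"
```

```text
[-0.57198608 -0.74827269 -0.03958322] [ 2.38657425 -2.81850052  4.81682972] [-0.12308735  0.54966327 -0.17523844  2.13446396  0.20158845  0.47241629
 -1.7965498 ]
```

Call:
carry_out --rows '[[[0,0,0.0003,0],[0,0,0.0006,0],[0,0,0.0006,0]]]'

```text
clock: 9.67
position: [0.4597, 0.0603, 0.0655]
tool_rot: [-3.142, -0.0, 0.229]
force: [3.3, -2.7, 6.6]
grip_width: 0.0369
finger_force: 26.4
```

Call:
carry_out --rows '[[[0,0,0.0005,0],[0,0,0.001,0],[0,0,0.0015,0],[0,0,0.002,0],[0,0,0.002,0]]]'

```text
clock: 10.08
position: [0.4596, 0.0601, 0.0634]
tool_rot: [3.141, 0.0, 0.229]
force: [2.8, -4.7, 3.9]
grip_width: 0.0367
finger_force: 26.2
```

Call:
carry_out --rows '[[[0,0,0.0005,0],[0,0,0.001,0],[0,0,0.0015,0],[0,0,0.0015,0]]]'

```text
clock: 10.42
position: [0.4596, 0.0601, 0.062]
tool_rot: [3.141, 0.0, 0.229]
force: [3.4, -4.8, 6.3]
grip_width: 0.0368
finger_force: 26.5
```

```bash
python3 look.py f wrist
```

```text
{'clock': 10.417, 'qpos': [-0.125, 0.558, -0.173, 2.136, 0.205, 0.463, -1.798], 'position': [0.46, 0.06, 0.062], 'tool_rot': [3.141, 0.0, 0.229], 'force': [3.417, -4.843, 6.272], 'grip_width': 0.037}
wrist [0.534 0.078 0.205] [-0.29 -0.07 -0.96]
sleeve_grip [256.1 271.8] 0.66 [0.4613 0.0607 0.088 ]
nipple_head [255.6 317. ] 0.74 [0.4527 0.0589 0.106 ]
coupling [255.1 202.2] 0.61 [0.4611 0.0613 0.    ]
lock_pin [105.3 185.4] 0.56 [0.4806 0.1334 0.076 ]
```

View pics/f_wrist.png

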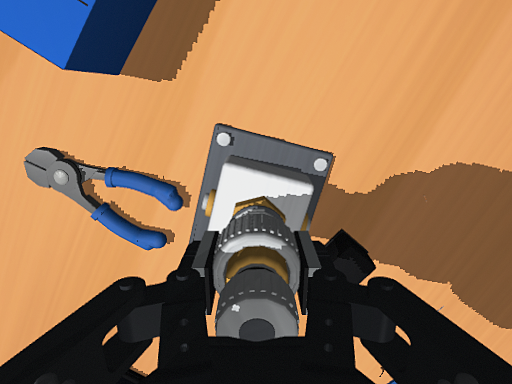

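The nipple has popped up: its head is at about (256,317), which puts it about 114 mm high, and the brass mouth now shows below it. Hold briefly, let the sleeve go, and rise to the head.

Call:
carry_out --rows '[[[0,0,0.0004,0],[0,0,0.0004,0],[0,0,0.0004,0]]]'

```text
clock: 11.02
position: [0.4597, 0.06, 0.0617]
tool_rot: [3.141, 0.0, 0.229]
force: [3.2, -5.3, 7.7]
grip_width: 0.0371
finger_force: 26.6
```

Call:
carry_out --rows '[[[0,0,0,0],[0,0,0,0],[0,0,0,0],[0,0,0,0],[0,0,0,0],[0,0,0,0],[0,0,0,0],[0,0,0,0]]]' --grip 0.07

```text
clock: 11.68
position: [0.4596, 0.0603, 0.0616]
tool_rot: [-3.142, 0.0, 0.229]
force: [-1.2, -0.3, 0.2]
grip_width: 0.0699
finger_force: 0.0
```

Call:
carry_out --rows '[[[0,0.0005,-0.01,0],[0,0.0005,-0.02,0],[0,0.0005,-0.03,0],[0,0.0005,-0.034,0],[0,0.0005,-0.034,0],[0,0.0005,-0.034,0]]]'

```text
clock: 12.18
position: [0.46, 0.0598, 0.096]
tool_rot: [3.142, -0.001, 0.229]
force: [0.7, -0.7, -1.3]
grip_width: 0.0699
finger_force: 0.0
```

```bash
python3 look.py g wrist
```

```text
{'clock': 12.183, 'qpos': [-0.104, 0.492, -0.197, 2.12, 0.18, 0.544, -1.774], 'position': [0.46, 0.06, 0.096], 'tool_rot': [3.142, -0.001, 0.229], 'force': [0.719, -0.712, -1.255], 'grip_width': 0.07}
wrist [0.534 0.077 0.239] [-0.29 -0.07 -0.96]
sleeve_grip [256.4 238.7] 0.85 [0.4605 0.06   0.088 ]
nipple_head [254.7 267.5] 0.74 [0.4539 0.0593 0.106 ]
coupling [258.1 190.1] 0.75 [0.4601 0.0584 0.    ]
```

View pics/g_wrist.png

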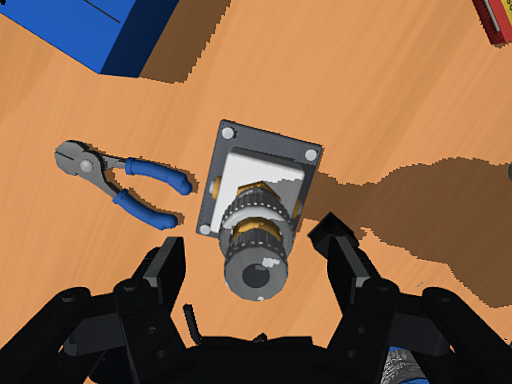

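The head stands popped up between the open fingers, at about (255,268). Gripping it and drawing it straight up.

Call:
carry_out --rows '[[[0,0,0,0],[0,0,0,0],[0,0,0,0],[0,0,0,0],[0,0,0,0],[0,0,0,0],[0,0,0,0],[0,0,0,0],[0,0,0,0]]]' --grip 0.018 --grip_force 35

```text
clock: 13.28
position: [0.4597, 0.0599, 0.0955]
tool_rot: [-3.142, 0.0, 0.229]
force: [0.1, 1.1, -3.3]
grip_width: 0.0269
finger_force: 34.7
```

Call:
carry_out --rows '[[[0,0,-0.003,0],[0,0,-0.007,0],[0,0,-0.012,0],[0,0,-0.018,0],[0,0,-0.025,0],[0,0,-0.035,0],[0,0,-0.05,0],[0,0,-0.07,0],[0,0,-0.09,0],[0,0,-0.09,0],[0,0,-0.09,0]]]'

```text
clock: 14.2
position: [0.4603, 0.0599, 0.1871]
tool_rot: [3.141, -0.003, 0.229]
force: [0.4, -0.5, -1.3]
grip_width: 0.0265
finger_force: 35.5
```

```bash
python3 look.py h wrist top
```

```text
{'clock': 14.2, 'qpos': [-0.066, 0.337, -0.236, 2.048, 0.112, 0.766, -1.712], 'position': [0.46, 0.06, 0.187], 'tool_rot': [3.141, -0.003, 0.229], 'force': [0.364, -0.496, -1.344], 'grip_width': 0.027}
wrist [0.534 0.077 0.33 ] [-0.29 -0.07 -0.96]
coupling_mouth [252.1 195.1] 0.59 [0.457  0.0625 0.096 ]
sleeve_grip [257.6 187.3] 0.64 [0.4619 0.0592 0.088 ]
nipple_head [256.6 264.8] 0.68 [0.4023 0.046  0.106 ]
coupling [258.3 163.8] 0.86 [0.4618 0.0579 0.    ]
lock_pin [238.4 216.8] 0.3 [0.428  0.0685 0.076 ]
top [ 0.255 -0.032  0.914] [ 0.24 -0.02 -0.97]
coupling_mouth [361.2 229.3] 0.17 [ 0.354  -0.2493  0.096 ]
tray_in [359.9 229. ] 0.74 [ 0.3661 -0.2711  0.003 ]
```

View pics/h_wrist.png

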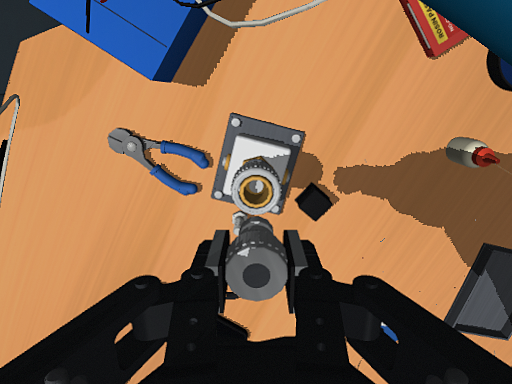

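The nipple is held and the sleeve is back up, with the mouth open at about (256,190). Carrying the nipple to the tray.

Call:
carry_out --rows '[[[-0.01,0.018,0,0],[-0.025,0.045,0,0],[-0.042,0.077,0,0],[-0.06,0.109,0,0],[-0.078,0.141,0,0],[-0.096,0.173,0,0],[-0.114,0.205,0,0],[-0.132,0.24,0,0],[-0.148,0.27,0,0],[-0.16,0.292,0,0],[-0.166,0.302,0,0],[-0.166,0.302,0,0]]]'

```text
clock: 15.9
position: [0.3654, -0.2745, 0.1855]
tool_rot: [3.141, 0.0, 0.225]
force: [0.1, 1.1, -0.8]
grip_width: 0.027
finger_force: 35.5
```

Call:
carry_out --rows '[[[0,0,0.02,0],[0,0,0.04,0],[0,0,0.06,0],[0,0,0.08,0],[0,0,0.09,0],[0,0,0.09,0],[0,0,0.09,0]]]'

```text
clock: 16.48
position: [0.3668, -0.2713, 0.0956]
tool_rot: [-3.141, 0.001, 0.23]
force: [-0.4, 0.2, -0.9]
grip_width: 0.0265
finger_force: 35.5
```

```bash
python3 look.py i wrist top
```

```text
{'clock': 16.483, 'qpos': [0.574, 0.482, -0.085, 2.142, 0.079, 0.522, -0.912], 'position': [0.367, -0.271, 0.096], 'tool_rot': [-3.141, 0.001, 0.23], 'force': [-0.374, 0.206, -0.911], 'grip_width': 0.027}
wrist [ 0.441 -0.254  0.239] [-0.29 -0.07 -0.95]
nipple_head [255.5 266.1] 0.63 [ 0.3618 -0.2719  0.106 ]
tray_in [262.2 188.8] 0.58 [ 0.3696 -0.2753  0.003 ]
top [ 0.255 -0.032  0.914] [ 0.24 -0.02 -0.97]
coupling_mouth [206.5 193.4] 0.81 [0.4586 0.0651 0.096 ]
sleeve_grip [208.8 190.8] 0.88 [0.4659 0.0609 0.088 ]
nipple_head [301.5 168.6] 0.61 [ 0.4922 -0.14    0.106 ]
coupling [215.3 201.2] 0.71 [0.4618 0.057  0.    ]
tray_in [362.3 228.4] 0.6 [ 0.367  -0.2768  0.003 ]
```

View pics/i_wrist.png

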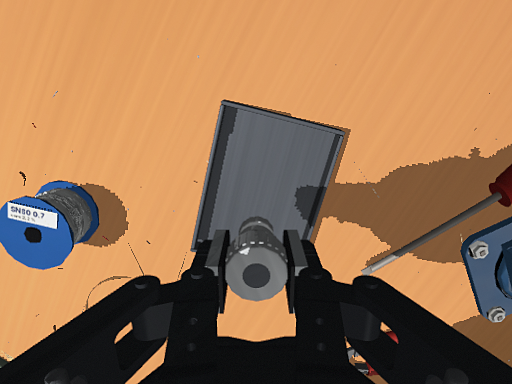

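The nipple, at about (256,266), hangs over the tray with its centre underneath. Lowering it gently.

Call:
carry_out --rows '[[[0,0,0.02,0],[0,0,0.04,0],[0,0,0.055,0],[0,0,0.065,0],[0,0,0.07,0],[0,0,0.0725,0],[0,0,0.074,0],[0,0,0.074,0],[0,0,0.074,0]]]'

```text
clock: 17.93
position: [0.3669, -0.2722, 0.0221]
tool_rot: [3.141, -0.001, 0.229]
force: [-0.5, -0.6, -1.0]
grip_width: 0.0266
finger_force: 35.5
```

Call:
carry_out --rows '[[[0,0,0.0005,0],[0,0,0.001,0],[0,0,0.0015,0],[0,0,0.0015,0]]]'

```text
clock: 18.27
position: [0.3669, -0.2721, 0.0206]
tool_rot: [3.141, -0.001, 0.229]
force: [-2.2, 2.1, 12.4]
grip_width: 0.0268
finger_force: 36.8
```

Contact with the floor. Release and withdraw.

Call:
carry_out --rows '[[[0,0,-0.0008,0],[0,0,-0.0008,0],[0,0,-0.0008,0],[0,0,-0.0008,0],[0,0,-0.0008,0],[0,0,-0.0008,0],[0,0,-0.0008,0]]]' --grip 0.05

```text
clock: 18.85
position: [0.3666, -0.2719, 0.0208]
tool_rot: [-3.141, 0.0, 0.229]
force: [0.5, -0.1, 0.3]
grip_width: 0.0498
finger_force: 0.0
```

Call:
carry_out --rows '[[[0,0,-0.01,0],[0,0,-0.03,0],[0,0,-0.055,0],[0,0,-0.085,0],[0,0,-0.12,0],[0,0,-0.15,0],[0,0,-0.15,0],[0,0,-0.15,0],[0,0,-0.15,0],[0,0,-0.15,0]]]'

```text
clock: 19.68
position: [0.3661, -0.2716, 0.1703]
tool_rot: [-3.141, 0.001, 0.229]
force: [0.5, -0.3, 0.6]
grip_width: 0.0497
finger_force: 0.0
```

```bash
python3 look.py j wrist
```

```text
{'clock': 19.683, 'qpos': [0.59, 0.347, -0.102, 2.086, 0.053, 0.712, -0.887], 'position': [0.366, -0.272, 0.17], 'tool_rot': [-3.141, 0.001, 0.229], 'force': [0.488, -0.301, 0.581], 'grip_width': 0.05}
wrist [ 0.441 -0.254  0.313] [-0.29 -0.07 -0.95]
nipple_head [259.  178.9] 0.97 [ 0.384  -0.2692  0.106 ]
coupling [256.6 176.7] 0.27 [ 0.3568 -0.274   0.    ]
tray_in [262.  167.5] 0.73 [ 0.3684 -0.277   0.003 ]
```

View pics/j_wrist.png

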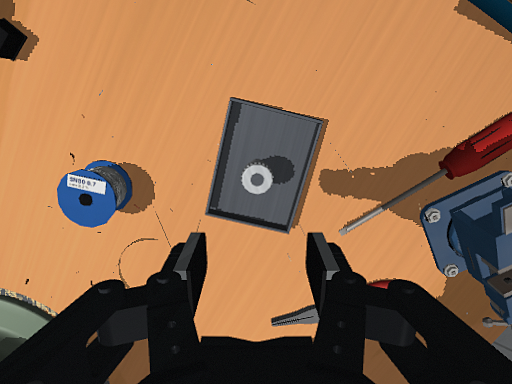

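The nipple stands upright in the tray at about (258,179), and the gripper is clear of it.

```bash
python3 -c "
from workcell import bot
print(bot.job_done())"
```

```text
the job is handed in; nothing more can be done
None
```

I uncoupled the nipple without forcing the lock pin, stood it upright in the tray with the sleeve back up and the loose things left where they were, and handed the job in at about 20 s; no verdict was returned.

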